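Open the jig guard and hold the bush block in the corner

TASK

Swing the clear guard of the corner jig wide open (it has an upright handle). Then take the aluminium bush block and press it firmly (about 10 N each way, never hard) into the corner of the jig, flat on the jig's bed, its long side flat against the rear fence and its end against the side fence, touching both at once. Finish while still holding it pressed into the corner (do not let go), with the guard left open and the wooden former beside it left where it stands.

Things in the scene. Friction and masses are not known exactly. Their poses are not given: they have to be found in the camera images.
- corner (a point): The jig's inside corner, on its bed, where the planes of the two fence faces meet. Axes are the jig's, turned a little with it: x away from the robot, y left, z up. The rear fence's face is the plane x = 0, the side fence's face is the plane y = 0; the pocket lies at x < 0, y > 0. Fixed dark steel plate 170 x 180 mm; its top, the bed, is 10 mm above the bench; bed and fences are oiled, slippery.
- rear_fence: The fixed steel bar along the far side of the bed: 16 mm thick, 98 mm long (along its y), 22 mm high above the bed. Origin at the centre of its underside, on the bed; its face to the robot is 8 mm in front of that.
- side_fence: The fixed steel bar along the right side of the bed: 84 mm long (along its x), 16 mm thick, 22 mm high above the bed. Origin at the centre of its underside, on the bed; its left face is 8 mm to the left of that. 8 mm are left free between it and the rear fence's face.
- guard (a joint): The clear plastic guard in a dark steel frame, 100 x 140 mm, with a low front panel, on an upright hinge at the jig's far left. 0 rad = shut, covering the corner with its underside 34 mm above the bed; 1.75 = fully open, at its stop. Opens clockwise seen from above: the handle goes towards the robot, then left. Stays where it is left (friction 0.05 N m).
- guard_handle (a point): Middle of the guard's handle, an upright black round post, 16 mm thick and 46 mm high, on top of the guard near its front right corner; on the post's axis, 23 mm above its foot and 75 mm above the bench. It moves and turns with the guard, 151 mm from the hinge axis.
- guard_hinge (a point): Fixed point on the guard's upright hinge axis, 75 mm above the bench.
- block_center (a point): Centre of the loose aluminium bush block (about 0.35 kg), half-way up its 62 mm. Foot 46 (its x) x 70 (its y) x 22 mm; on its middle a boss to grip, 26 (x) x 36 (y) mm, from 22 to 62 mm up, a brass bush 2 mm proud on top. z up; half a turn looks the same. Seated, it lies 23 mm before the rear fence's face, 35 mm left of the side fence's face, 31 mm above the bed.
- former: Bystander: a turned wooden former, barrel-shaped, 62 mm in diameter and 55 mm high, standing loose on the bench to the right of the jig; origin at the centre of its underside. Not to be moved.
There are look-alikes about, which are no part of the job. What is shaped like the part that bears block_center but turquoise is not meant.

How it is judged:
By the outcome, as a careful person would: the job done as asked, in the order asked, and still so for the second after the job is handed in, while the arm keeps its last pose, push and grip.
It also fails if it takes over 64 s, if anything falls off the work surface, if the arm or the gripper's body presses on something with over 40 N, if the wrist force passes 120 N, or if a joint passes its speed limit or range.

ROBOT

A 6-joint arm with a two-finger parallel gripper is mounted at the origin on a cart in front of the work surface, level with it; the furniture and walls round the work are solid. World frame = base frame: x ahead of the robot, y to its left, z up, the work surface at z = 0. Lengths are in m, angles in rad, forces in N, time in s.
With the tool pointing down it reaches from about 0.3 to 0.875 m from the base axis. Payload 6.4 kg.
Tool frame: the origin (TCP) lies between the finger pads; the fingertips stand ctrl.tip_extent ahead of it and the grasp point (between the pads) is the TCP (ctrl.tip_extent is the distance from the TCP to the fingertips, in m); z points along the fingers, y is the line along which they close (so a half turn about z gives the same grasp; the last joint's range is limited). The gripper opens to 85 mm and grips with 20 to 120 N. Pads are 22 mm wide; open, the fingers measure 114 mm over their backs; the gripper's body (76 mm by 85 mm) begins 54 mm behind the grasp point. The pads swing forward as they close: fully open they stand 13 mm farther back than shut.
Start: joints at [-1.537, 0.181, 1.607, -0, 1.354, -0.206], TCP at [0.137, -0.559, 0.25] pointing down, gripper open.
Joint ranges: [-2.99, 2.99], [-0.89, 2.07], [0.3, 2.58], [-1.14, 4.28], [0, 2.63], [-3.12, 3.12]. Speed limits (rad/s): [2.57, 2.57, 3.01, 3.14, 3.14, 3.14].

INTERFACE

Orientations are given as a unit quaternion [w, x, y, z].
In Python, from bench import ctrl gives the robot as it stands.
- The arm moves only by the tool send_rows, never from a script. Its arguments are lists of equal length, an entry for each row: "dr": the turn, a rotation vector about the tool's x, y, z in units of 6 degrees (1.0 is 6 degrees), a list of three; "xyz": the shift along the tool's x, y, z in cm, a list of three; "jaw": the opening in per cent of the stroke, from 0 (shut) to 100 (fully open). In form: {"dr": [[wx, wy, wz], ...], "xyz": [[dx, dy, dz], ...], "jaw": [jaw, ...]}. A call has exactly 8 rows; each row is the pose to reach, as a shift and turn from the pose commanded when the call began, along the tool's axes at that moment; what a row does not reach only later rows make up. A row lasts 1/8 s, in which the tool goes at most 62.5 mm and 10.7 degrees, less where a joint would pass 70% of its speed; a pose out of reach is approached as far as the arm can. A call with a gripper value outside its range is refused whole. The fingers move at their own pace and stop on an object; the grip force is fixed at half the most. Time passes only in rows, so rows that repeat a pose let the fingers close, or fill a call up. It gives the time, the measured TCP pose, the force, the opening and the grip force at its end, in the units of the state.
- ctrl.get_obs(): the state, without advancing time (a new reading comes with each control period).
- ctrl.camera(name): name is "scene" or "top" or "wrist"; returns the picture (420x560x3 uint8, red, green, blue); there is no depth.
- ctrl.calibration(name): a dict with "camera_matrix" (3x3 intrinsics, pixels), "D" ([k1, k2, p1, p2, k3] as OpenCV has them; the pictures are not rectified), "world_from_camera" (4x4, takes a point from camera to world coordinates). Camera axes: x right, y up, looking along -z (the intrinsics and any distortion apply to the point x, -y, -z); pixel columns grow to the right and rows downward; lengths in m; the calibration is good to about 2 mm. A picture is of the moment at which its call begins: read the wrist's pose just before it. calibration takes no time and is no camera call; for the wrist camera it gives the pose at the moment of the call.
- ctrl.hand_in(): hands the job in; it is judged then, once.
The state is a dict: "time_s": time; "q": joint angles; "dq": joint speeds; "joint_efforts": joint torques, N m; "eef_pos": TCP position; "eef_rot": TCP orientation; "wrist_force": force on the tool from outside, world axes, zero at the start; "torque": the same for the moment, N m; "opening": opening from 0.0 (shut) to 1.0 (fully open); "grasp_force": force on a finger pad.
Only numpy, scipy, OpenCV 4.12 (cv2) and the standard library are available. Lean on these libraries where they do the work, as an engineer would, in place of code of your own. Each camera call takes 0.05 s, during which the arm holds its last target. There are 200 camera calls.

## Working session

There is one attempt and no reset: what is moved stays moved. The work goes in short steps, Python scripts to look and compute and a tool call to move; the robot and the scene stay as the last step left them, time stands still between calls to the robot, and variables do not carry over. Pictures are saved under pics/ and viewed, at most 13 in all, crops included, and the job is handed in when it is done.

Besides the shell and the picture viewer there is one more tool, called after "Call:" as name(argument=value, ...), one argument or row to a line, values as JSON. send_rows: Moves the arm, as the interface text tells. Its arguments: {"type":"object","properties":{"dr":{"type":"array","items":{"type":"array","items":{"type":"number"}}},"xyz":{"type":"array","items":{"type":"array","items":{"type":"number"}}},"jaw":{"type":"array","items":{"type":"number"}}},"required":["dr","xyz","jaw"]}

```bash
ls; mkdir -p pics
python3 - <<'E'
from bench import ctrl
import cv2,numpy as np
o=ctrl.get_obs();print(o['time_s'],o['eef_pos'],o['eef_rot'],o['opening'],ctrl.tip_extent)
for n in ['scene','top']:
    cv2.imwrite(f'pics/{n}0.png',ctrl.camera(n)[:,:,::-1])
    c=ctrl.calibration(n);print(n,c['camera_matrix'],c['D'],np.round(c['world_from_camera'],3))
E
```

```text
pics
0.0 [ 0.13655668 -0.55800563  0.24937857] [-8.76137233e-04  9.92820959e-01  1.19606740e-01  6.62723947e-05] 0.9950917448192594 0.019
scene [[544.45426615   0.         276.44068933]
 [  0.         544.45426615 211.0128649 ]
 [  0.           0.           1.        ]] [-0.10786347  0.          0.          0.          0.        ] [[ 0.633  0.305 -0.712 -0.594]
 [-0.774  0.276 -0.57  -1.229]
 [ 0.023  0.912  0.41   0.73 ]
 [ 0.     0.     0.     1.   ]]
top [[398.54433631   0.         270.41120394]
 [  0.         398.54433631 208.48832966]
 [  0.           0.           1.        ]] [-0.03372705  0.          0.          0.          0.        ] [[ 0.008  0.998 -0.059  0.461]
 [-1.     0.008  0.002 -0.321]
 [ 0.002  0.059  0.998  1.277]
 [ 0.     0.     0.     1.   ]]
```

View pics/top0.png

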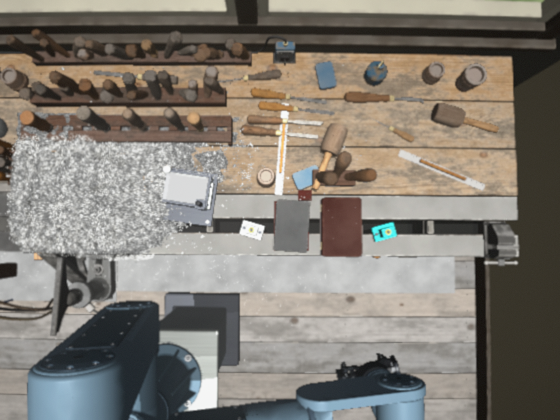

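View pics/scene0.png

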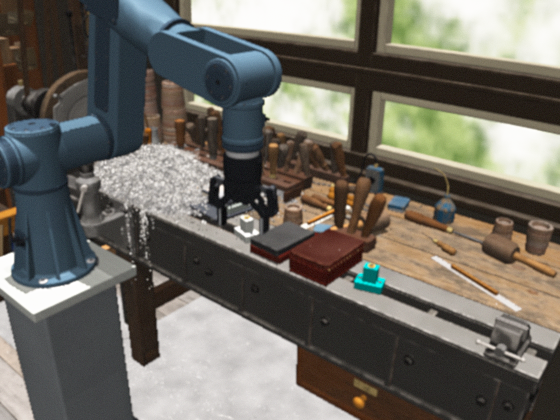

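The top view shows the jig at about (190,193), the aluminium block at (252,230), the former at (265,177) and the turquoise look-alike at (384,232). I'll zoom in on the jig area.

```bash
cat > h.py <<'E'
from bench import ctrl
import cv2,numpy as np
from scipy.spatial.transform import Rotation as R
def w(c,uv,z):
    n=cv2.undistortPoints(np.array([[uv]],float),c['camera_matrix'],np.array(c['D']))[0,0]
    T=np.array(c['world_from_camera']);d=T[:3,:3]@[n[0],-n[1],-1];o=T[:3,3]
    return o+d*(z-o[2])/d[2]
def px(c,P):
    T=np.linalg.inv(c['world_from_camera']);P=np.atleast_2d(P)@T[:3,:3].T+T[:3,3]
    return cv2.projectPoints(P*[1,-1,-1],np.zeros(3),np.zeros(3),c['camera_matrix'],np.array(c['D']))[0][:,0]
def tool(o,v):  # world shift -> tool axes, cm
    q=np.array(o['eef_rot']);return R.from_quat(q[[1,2,3,0]]).inv().apply(v)*100
E
python3 - <<'E'
from h import *
c=ctrl.calibration('top')
for n,uv,z in [('block',(252,230),.06),('former',(265,177),.055),('jig',(190,193),.01),('hinge?',(168,172),.07),('handle?',(205,205),.1)]: print(n,w(c,uv,z).round(3))
im=cv2.imread('pics/top0.png')[140:260,145:305]
cv2.imwrite('pics/c1.png',cv2.resize(im,None,fx=5,fy=5,interpolation=cv2.INTER_CUBIC))
E
```

```text
block [ 0.467 -0.268  0.06 ]
former [ 0.631 -0.306  0.055]
jig [ 0.584 -0.067  0.01 ]
hinge? [ 0.642 -0.01   0.07 ]
handle? [ 0.539 -0.13   0.1  ]
```

View pics/c1.png

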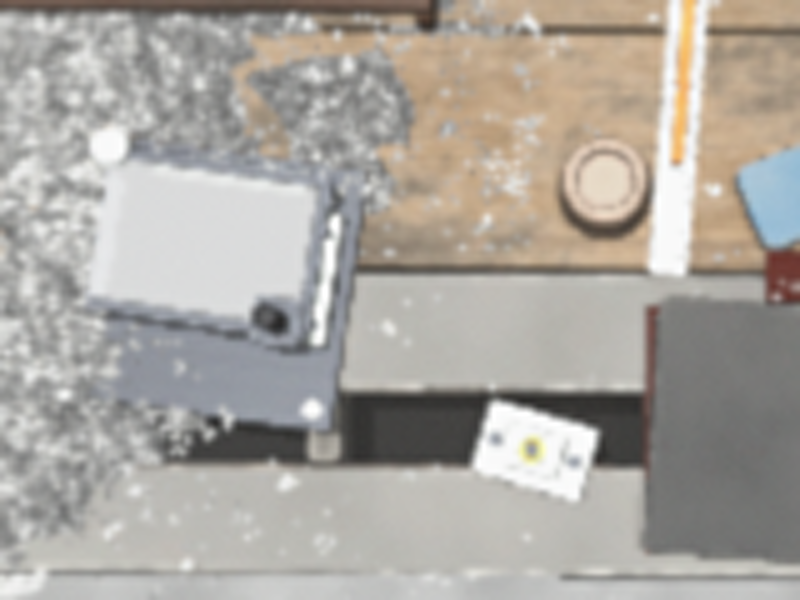

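Zoomed view: handle at crop (270,318), i.e. image (199,203.6). Hinge cap at crop (108,143), the block's white foot at (535,450), former at (605,187), and the jig is yawed about −6°. Next I'll compute the move to a viewpoint above the jig.

Run:
```python
from h import *
c=ctrl.calibration('top');f=lambda u,v,z:w(c,(145+u/5,140+v/5),z)
H=f(270,318,.098);print('handle',H)
for z in(.05,.08,.1): g=f(108,143,z);print('hinge',z,g,np.linalg.norm((g-H)[:2]))
b=[f(*p,.022) for p in[(490,400),(600,432),(583,503),(472,468)]];print('block',np.mean(b,0))
d=(b[0]-b[1]+b[3]-b[2])[:2];print('long angle',np.degrees(np.arctan2(d[1],d[0])),np.linalg.norm(b[0]-b[1]),np.linalg.norm(b[1]-b[2]))
a=f(333,430,.01);e=f(360,175,.01);print(a,e)
o=ctrl.get_obs();print(tool(o,np.array([.47,-.13,.33])-o['eef_pos']))
```

```text
handle [ 0.54364127 -0.11175804  0.098     ]
hinge 0.05 [ 6.55253100e-01 -2.33291179e-04  5.00000000e-02] 0.15778140515675274
hinge 0.08 [ 0.6505046  -0.00808915  0.08      ] 0.1488859033699094
hinge 0.1 [ 0.64733894 -0.01332639  0.1       ] 0.1429755145928132
block [ 0.46664103 -0.26727907  0.022     ]
long angle 73.62134528801114 0.07213761569580464 0.045796421504146145
[ 0.47878927 -0.1374843   0.01      ] [ 0.64202547 -0.15207193  0.01      ]
[ 42.55801733 -33.67793794  -7.98780149]
```

Call:
send_rows(
  dr=[
    [0,0,0],
    [0,0,-1],
    [0,0,-2],
    [0,0,-3],
    [0,0,-4],
    [0,0,-5],
    [0,0,-6],
    [0,0,-6.3],
  ],
  xyz=[
    [4,-3,-4],
    [8,-6,-8],
    [13,-10,-8],
    [18,-14,-8],
    [23,-18,-8],
    [28,-22,-8],
    [33,-26,-8],
    [38,-30,-8],
  ],
  jaw=[100,100,100,100,100,100,100,100],
)

```text
time_s: 1.1
eef_pos: [0.4281, -0.1842, 0.3302]
eef_rot: [0.0, 0.9, 0.436, 0.0]
wrist_force: [0.6, -0.8, 0.6]
opening: 1.001
grasp_force: 0.0
```

Run:
```python
from h import *
o=ctrl.get_obs();print(o['time_s'],o['eef_pos'],o['q'],o['dq'])
cv2.imwrite('pics/w1.png',ctrl.camera('wrist')[:,:,::-1]);
import pickle;c=ctrl.calibration('wrist');pickle.dump(c,open('w1.pkl','wb'));print(c['world_from_camera'].round(3) if hasattr(c['world_from_camera'],'round') else c['world_from_camera'])
o=ctrl.get_obs();print(o['eef_pos'],o['eef_rot'])
```

```text
1.1 [ 0.42814813 -0.18417651  0.33017499] [-6.61729629e-01 -1.30856955e-01  1.76476380e+00 -4.34897446e-05
  1.50752904e+00  7.84540312e-03] [ 1.11966007  0.23273197 -0.20627605 -0.00138609 -0.03372876  0.88672422]
[[ 0.788  0.589  0.18   0.477]
 [-0.616  0.754  0.229 -0.118]
 [-0.001 -0.292  0.956  0.453]
 [ 0.     0.     0.     1.   ]]
[ 0.43154262 -0.1778475   0.33023454] [-0.00120641  0.89870444  0.43854747  0.0022339 ]
```

View pics/w1.png

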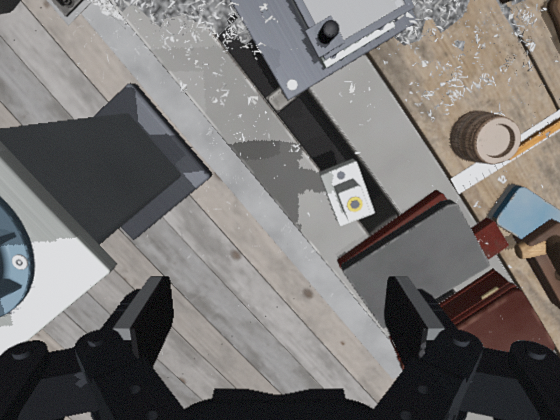

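Wrist view (the arm was still settling): handle top at about (328,30), jig's front right corner at (292,85), block boss top at (353,203), former at (495,135), and the dark boxes to the right of the block. This agrees with the top view. I'll go above the handle now.

Run:
```python
from h import *
import pickle
c=pickle.load(open('w1.pkl','rb'));print(w(c,(328,27),.098),w(c,(353,203),.062),w(c,(497,137),.055))
o=ctrl.get_obs();print(tool(o,np.array([.5436,-.1118,.17])-o['eef_pos']), R.from_quat(o['eef_rot'][[1,2,3,0]]).as_matrix().round(3))
```

```text
[ 0.55050621 -0.09529381  0.098     ] [ 0.47427823 -0.25514102  0.062     ] [ 0.64298983 -0.29387455  0.055     ]
[12.02022417  4.77209486 16.08364685] [[ 0.615  0.788  0.003]
 [ 0.788 -0.615  0.004]
 [ 0.005 -0.    -1.   ]]
```

Call:
send_rows(
  dr=[
    [0,0,0.4],
    [0,0,0.8],
    [0,0,1.2],
    [0,0,1.2],
    [0,0,1.2],
    [0,0,1.2],
    [0,0,1.2],
    [0,0,1.2],
  ],
  xyz=[
    [3,1,4],
    [6,2,8],
    [9,3.5,12],
    [11.8,4.6,15],
    [11.8,4.6,15],
    [11.8,4.6,15],
    [11.8,4.6,15],
    [11.8,4.6,15],
  ],
  jaw=[60,50,50,50,50,50,50,50],
)

```text
time_s: 2.15
eef_pos: [0.537, -0.123, 0.1816]
eef_rot: [0.001, 0.926, 0.377, 0.001]
wrist_force: [-0.1, -0.1, 0.0]
opening: 0.497
grasp_force: 0.0
```

Run:
```python
from h import *
o=ctrl.get_obs();print(o['time_s'],o['eef_pos'],o['eef_rot'],abs(o['dq']).max(),o['opening'])
c=ctrl.calibration('wrist');im=ctrl.camera('wrist')[:,:,::-1].copy()
print(px(c,[[.5436,-.1118,.098],o['eef_pos']]))
cv2.imwrite('pics/w2.png',im)
```

```text
2.15 [ 0.5369537  -0.12304574  0.18158061] [8.18714713e-04 9.26242052e-01 3.76927678e-01 7.17930860e-04] 0.0030745434596485847 0.4969199355028689
[[274.19832135 209.87480586]
 [281.23867935 305.75364726]]
```

View pics/w2.png

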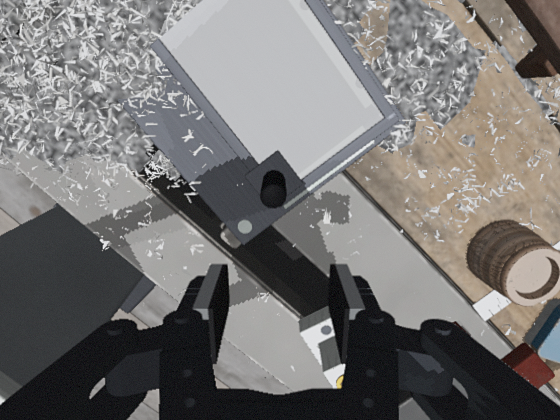

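Run:
```python
from h import *
c=ctrl.calibration('wrist');o=ctrl.get_obs();print(np.array(c['world_from_camera'])[:3,3])
for uv,z in [((273,180),.098),((272,200),.052),((273,188),.075)]: print(w(c,uv,z))
print(px(c,[[.5436,-.1118,.098],[.5436,-.1118,.052]]))
im=cv2.imread('pics/w2.png')[130:250,200:360];cv2.imwrite('pics/w2c.png',cv2.resize(im,None,fx=5,fy=5))
```

```text
[ 0.59033415 -0.0691225   0.30420301]
[ 0.55591545 -0.09873377  0.098     ]
[ 0.53732217 -0.11490535  0.052     ]
[ 0.54832466 -0.10566418  0.075     ]
[[274.42482915 210.03083272]
 [275.01700086 190.88354669]]
```

View pics/w2c.png

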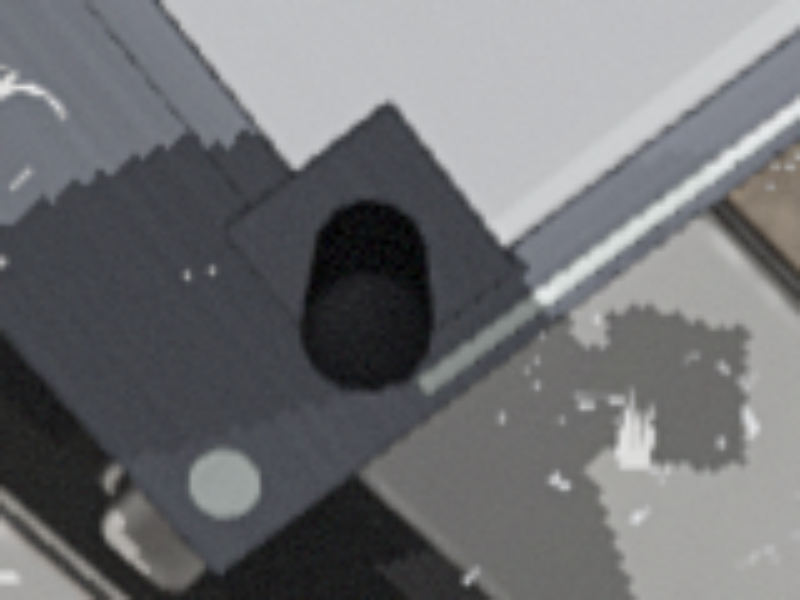

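The post's top cap is at crop (367,328), i.e. pixel (273.4,195.6); its foot is at about (274.5,181).

Run:
```python
from h import *
c=ctrl.calibration('wrist');o=ctrl.get_obs()
a=w(c,(273.4,195.6),.098);b=w(c,(274.5,181),.052);print(a,b)
C=np.array([.651,-.0075]);
H=(a+b)[:2]/2
print('r',H-C,np.linalg.norm(H-C))
print(tool(o,np.r_[H,.085]-o['eef_pos']))
```

```text
[ 0.5494553  -0.10530162  0.098     ] [ 0.54845577 -0.10658678  0.052     ]
r [-0.10204447 -0.0984442 ] 0.1417897519334765
[ 2.04157114 -0.39161145  9.63830601]
```

Call:
send_rows(
  dr=[
    [0,0,0],
    [0,0,0],
    [0,0,0],
    [0,0,0],
    [0,0,0],
    [0,0,0],
    [0,0,0],
    [0,0,0],
  ],
  xyz=[
    [2,-0.4,1],
    [2,-0.4,3],
    [2,-0.4,6],
    [2,-0.4,9.5],
    [2,-0.4,9.5],
    [2,-0.4,9.5],
    [2,-0.4,9.5],
    [2,-0.4,9.5],
  ],
  jaw=[50,50,50,50,50,40,34,34],
)

```text
time_s: 3.2
eef_pos: [0.5491, -0.1057, 0.0866]
eef_rot: [0.001, 0.926, 0.377, 0.001]
wrist_force: [0.1, -0.4, 0.2]
opening: 0.337
grasp_force: 0.0
```

Run:
```python
from h import *
o=ctrl.get_obs();print(o['time_s'],o['eef_pos'],o['wrist_force'],o['opening'])
Ro=R.from_quat(np.array(o['eef_rot'])[[1,2,3,0]]).as_matrix();print(Ro.round(3))
C=np.array([.657,-.001]);P=np.array(o['eef_pos'])[:2];r=P-C;print(np.linalg.norm(r),np.degrees(np.arctan2(r[1],r[0])))
r*=.151/np.linalg.norm(r)
for t in [0,15,30,45,60,75,90,100,105]:
    a=-np.radians(t);n=C+np.array([[np.cos(a),-np.sin(a)],[np.sin(a),np.cos(a)]])@r
    print(t,n.round(3),tool(o,np.r_[n-P,0]).round(2))
```

```text
3.2 [ 0.54912226 -0.10571942  0.08658268] [ 0.13954803 -0.41801159  0.20959281] 0.3372623772232522
[[ 0.715  0.699  0.002]
 [ 0.699 -0.715 -0.001]
 [ 0.001  0.002 -1.   ]]
0.15034548761863756 -135.85111707845627
0 [ 0.549 -0.106] [-0.07 -0.   -0.  ]
15 [ 0.525 -0.075] [ 0.46 -3.91 -0.01]
30 [ 0.511 -0.038] [ 1.98 -7.54 -0.01]
45 [0.506 0.001] [  4.39 -10.66  -0.02]
60 [0.512 0.04 ] [  7.53 -13.05  -0.02]
75 [0.527 0.076] [ 11.17 -14.55  -0.02]
90 [0.552 0.107] [ 15.08 -15.05  -0.02]
100 [0.572 0.124] [ 1.771e+01 -1.481e+01 -1.000e-02]
105 [0.583 0.131] [ 1.899e+01 -1.452e+01 -1.000e-02]
```

Call:
send_rows(
  dr=[
    [0,0,1],
    [0,0,2],
    [0,0,3],
    [0,0,4],
    [0,0,5],
    [0,0,6],
    [0,0,7],
    [0,0,8],
  ],
  xyz=[
    [0.1,-1.6,0],
    [0.3,-3.1,0],
    [0.7,-4.7,0],
    [1.3,-6.1,0],
    [2.0,-7.5,0],
    [2.9,-8.9,0],
    [3.9,-10.1,0],
    [5.0,-11.2,0],
  ],
  jaw=[34,34,34,34,34,34,34,34],
)

```text
time_s: 4.2
eef_pos: [0.5061, 0.0098, 0.0861]
eef_rot: [0.0, 0.999, -0.034, 0.001]
wrist_force: [0.4, -0.2, 0.1]
opening: 0.343
grasp_force: 0.3
```

Run:
```python
from h import *
o=ctrl.get_obs();print(o['time_s'],o['eef_pos'],o['wrist_force'],o['q'])
cv2.imwrite('pics/w3.png',ctrl.camera('wrist')[:,:,::-1])
```

```text
4.2 [0.50614345 0.00982763 0.08607862] [ 0.37373128 -0.23679673  0.05701942] [-2.15315978e-01  2.47430992e-01  1.90024170e+00 -2.33574866e-04
  9.92490277e-01  1.42315385e+00]
```

View pics/w3.png

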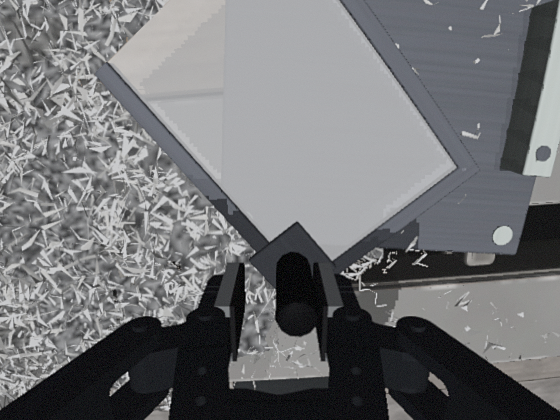

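The post is caged between the pads at (296,295), and the guard has swung about 45° with the hand. Continuing.

Call:
send_rows(
  dr=[
    [0,0,1.2],
    [0,0,2.3],
    [0,0,3.5],
    [0,0,4.7],
    [0,0,5.8],
    [0,0,7],
    [0,0,8.2],
    [0,0,9],
  ],
  xyz=[
    [0.1,-1.8,0],
    [0.5,-3.6,0],
    [1.0,-5.4,0],
    [1.8,-7.1,0],
    [2.7,-8.7,0],
    [3.9,-10.1,0],
    [5.2,-11.4,0],
    [6.2,-12.2,0],
  ],
  jaw=[34,34,34,34,34,34,34,34],
)

```text
time_s: 5.25
eef_pos: [0.5762, 0.1275, 0.0858]
eef_rot: [-0.0, 0.876, -0.483, 0.0]
wrist_force: [-1.4, -1.9, 0.8]
opening: 0.34
grasp_force: 0.3
```

Call:
send_rows(
  dr=[
    [0,0,0],
    [0,0,0],
    [0,0,0.2],
    [0,0,0.2],
    [0,0,0.3],
    [0,0,0.3],
    [0,0,0.3],
    [0,0,0.3],
  ],
  xyz=[
    [0,0,0],
    [0,-0.2,0],
    [0,-0.3,0],
    [0,-0.4,0],
    [0,-0.5,0],
    [0,-0.5,0],
    [0,-0.5,0],
    [0,-0.5,0],
  ],
  jaw=[34,34,34,34,34,34,34,34],
)

```text
time_s: 6.25
eef_pos: [0.5768, 0.1275, 0.0852]
eef_rot: [0.003, 0.869, -0.495, -0.002]
wrist_force: [-11.9, -10.8, 10.5]
opening: 0.341
grasp_force: 8.0
```

Run:
```python
from h import *
o=ctrl.get_obs();print(o['time_s'],o['eef_pos'],o['wrist_force'],o['q'][5],o['opening'])
Ro=R.from_quat(np.array(o['eef_rot'])[[1,2,3,0]]).as_matrix();print(Ro.round(3));print('tool force',tool(o,o['wrist_force'])/100)
```

```text
6.25 [0.57681457 0.12751507 0.08518765] [-11.85369638 -10.76101666  10.4707817 ] 2.627708879752693 0.34064514488973185
[[ 0.51  -0.86  -0.007]
 [-0.86  -0.51  -0.004]
 [-0.     0.008 -1.   ]]
tool force [  3.21688181  15.76384618 -10.34889809]
```

Call:
send_rows(
  dr=[
    [0,0,0],
    [0,0,0],
    [0,0,0],
    [0,0,0],
    [0,0,-1.5],
    [0,0,-3],
    [0,0,-4.5],
    [0,0,-6],
  ],
  xyz=[
    [0,1.1,0],
    [0,1.1,0],
    [0,1.1,-4],
    [0,1.1,-9],
    [0,1.1,-14],
    [3,3,-16],
    [7,6,-16],
    [11,8,-16],
  ],
  jaw=[34,34,34,34,34,60,80,80],
)

```text
time_s: 7.25
eef_pos: [0.5669, -0.0063, 0.2462]
eef_rot: [-0.0, 0.98, -0.2, 0.001]
wrist_force: [-0.5, 0.5, -0.7]
opening: 0.798
grasp_force: 0.0
```

Run:
```python
from h import *
o=ctrl.get_obs();print(o['time_s'],o['eef_pos'],o['wrist_force'],o['q'][5],o['opening'])
print('to', tool(o,np.array([.43,-.2,.28])-o['eef_pos']))
Ro=R.from_quat(np.array(o['eef_rot'])[[1,2,3,0]]).as_matrix();print(np.degrees(np.arctan2(Ro[1,1],Ro[0,1])))
```

```text
7.25 [ 0.56685603 -0.00629937  0.24621767] [-0.47386368  0.53328281 -0.67998629] 1.7530068048540772 0.7982097679187187
to [-4.98628666 23.18258425 -3.40767543]
-113.08794631010886
```

Call:
send_rows(
  dr=[
    [0,0,-1.7],
    [0,0,-3.4],
    [0,0,-5.1],
    [0,0,-6.8],
    [0,0,-8.5],
    [0,0,-10.2],
    [0,0,-11.9],
    [0,0,-13],
  ],
  xyz=[
    [-1,4,0],
    [-2,8,-1],
    [-3,12,-2],
    [-4,17,-3],
    [-5,20,-3.4],
    [-5,22,-3.4],
    [-5,23,-3.4],
    [-5,23,-3.4],
  ],
  jaw=[80,80,80,80,80,80,80,80],
)

```text
time_s: 8.25
eef_pos: [0.4293, -0.1972, 0.2797]
eef_rot: [0.001, 0.888, 0.46, 0.0]
wrist_force: [-0.5, 0.4, -0.5]
opening: 0.802
grasp_force: 0.0
```

Run:
```python
from h import *
o=ctrl.get_obs();print(o['time_s'],o['eef_pos'],o['wrist_force'],o['q'][5],o['opening'],abs(o['dq']).max())
Ro=R.from_quat(np.array(o['eef_rot'])[[1,2,3,0]]).as_matrix();print(np.degrees(np.arctan2(Ro[1,1],Ro[0,1])))
```

```text
8.25 [ 0.42929766 -0.19721664  0.27966538] [-0.52056143  0.41376244 -0.49083993] -0.06780327840166142 0.8015093399384068 0.886518496998536
-35.24581541759941
```

Call:
send_rows(
  dr=[
    [0,0,-1.6],
    [0,0,-3.2],
    [0,0,-3.2],
    [0,0,-3.2],
    [0,0,-3.2],
    [0,0,-3.2],
    [0,0,-3.2],
    [0,0,-3.2],
  ],
  xyz=[
    [0.6,4,0],
    [1.2,8,0],
    [2,12,0],
    [2,12,0],
    [2,12,0],
    [2,12,0],
    [2,12,0],
    [2,12,0],
  ],
  jaw=[80,80,80,80,80,80,80,80],
)

```text
time_s: 9.25
eef_pos: [0.5383, -0.2496, 0.2797]
eef_rot: [0.0, 0.8, 0.6, 0.0]
wrist_force: [-0.1, 0.3, 0.7]
opening: 0.803
grasp_force: 0.0
```

Run:
```python
from h import *
o=ctrl.get_obs();print(o['time_s'],o['eef_pos'],o['eef_rot'],abs(o['dq']).max())
im=ctrl.camera('wrist')[:,:,::-1].copy();c=ctrl.calibration('wrist')
import pickle;pickle.dump(c,open('w4.pkl','wb'))
cv2.imwrite('pics/w4.png',cv2.resize(im,(800,600),interpolation=cv2.INTER_CUBIC))
```

```text
9.25 [ 0.53833508 -0.24963498  0.27974882] [3.34688275e-04 8.00021954e-01 5.99970623e-01 1.12324583e-04] 0.006306320806079388
```

View pics/w4.png

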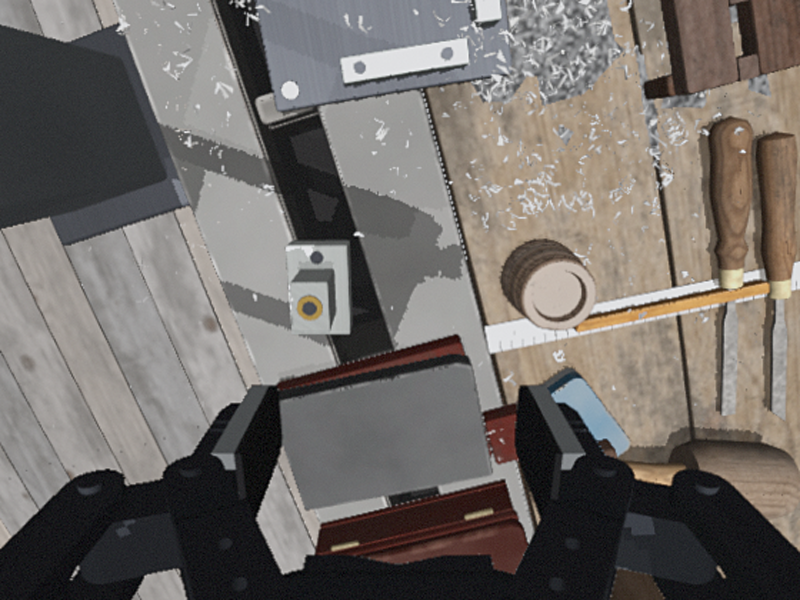

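The corner is clear (guard out of view). Positions at 800×600 scale: side fence top corners at (341,58), (466,39), (470,64), (344,83); end of the rear fence at (472..500, 22); bush top at (309,306); block foot corners at (287,242), (350,241), (350,333).

Run:
```python
from h import *
import pickle
c=pickle.load(open('w4.pkl','rb'));s=1/1.42857
f=lambda u,v,z:w(c,((u+.5)*s-.5,(v+.5)*s-.5),z)[:2]
ang=lambda d:np.degrees(np.arctan2(d[1],d[0]))
F=[f(*p,.032) for p in[(341,58),(466,39),(470,64),(344,83)]]
print('fence',np.round(F,4),np.linalg.norm(F[0]-F[1]),np.linalg.norm(F[1]-F[2]),ang(F[1]-F[0]),ang(F[2]-F[3]))
print('rear end front corner',f(476,23,.032),f(500,20,.032))
print('screw',f(360,67,.032),f(448,53,.032),ang(f(448,53,.032)-f(360,67,.032)))
# block
B=[f(*p,.022) for p in[(287,242),(350,241),(350,333),(290,333)]]
print('block',np.round(B,4),np.mean(B,0),np.linalg.norm(B[0]-B[1]),np.linalg.norm(B[1]-B[2]),ang(B[1]-B[0]),ang(B[2]-B[1]))
print('bush',f(309,306,.064), 'boss corners',f(292,282,.062),f(328,280,.062),f(329,333,.062),f(292,333,.062))
im=cv2.imread('pics/w4.png')[220:350,260:390]; im2=cv2.imread('pics/w4.png')[0:120,310:540]
a=cv2.resize(im,(400,400),interpolation=cv2.INTER_CUBIC);b=cv2.resize(im2,None,fx=1.73,fy=1.73,interpolation=cv2.INTER_CUBIC)
k=np.zeros((400,800,3),np.uint8);k[:,:400]=a;b=b[:400,:400];k[:b.shape[0],400:400+b.shape[1]]=b
cv2.imwrite('pics/w4c.png',k)
```

```text
fence [[ 0.5378 -0.116 ]
 [ 0.6192 -0.1276]
 [ 0.6179 -0.1431]
 [ 0.535  -0.1314]] 0.08220407563417528 0.015641069926302882 -8.091378515538562 -8.083639067645837
rear end front corner [ 0.62790975 -0.11991828] [ 0.64333103 -0.12232458]
screw [ 0.54809825 -0.12485982] [ 0.60574333 -0.13264494] -7.691405564024214
block [[ 0.4607 -0.2226]
 [ 0.5053 -0.235 ]
 [ 0.4834 -0.3034]
 [ 0.4387 -0.2904]] [ 0.47201767 -0.26284418] 0.046327017681079274 0.07179372491823408 -15.511209582592562 -107.80974453946635
bush [ 0.47101063 -0.26300467] boss corners [ 0.46504055 -0.24431348] [ 0.48873625 -0.24981677] [ 0.47735217 -0.28591689] [ 0.45269392 -0.2787509 ]
```

View pics/w4c.png

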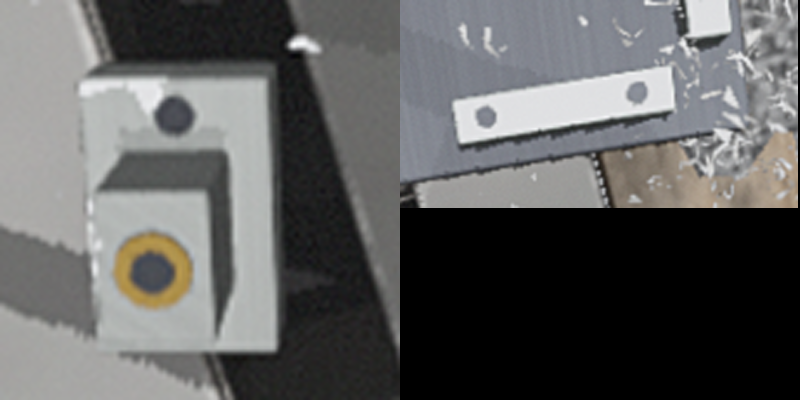

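Both checks hold: fence 82×15.6 mm (nominal 84×16) at −8°, block foot 46×72 mm at −16.5°. The corner works out at (0.627, −0.129) and the seated centre at (0.609, −0.091). Now the grasp.

Call:
send_rows(
  dr=[
    [0,0,0],
    [0,0,0],
    [0,0,0],
    [0,0,0],
    [0,0,0],
    [0,0,0],
    [0,0,0],
    [0,0,0],
  ],
  xyz=[
    [-1.6,-3,3],
    [-3.2,-6.1,7],
    [-3.2,-6.1,12],
    [-3.2,-6.1,16],
    [-3.2,-6.1,19],
    [-3.2,-6.1,21.5],
    [-3.2,-6.1,23.1],
    [-3.2,-6.1,23.1],
  ],
  jaw=[80,80,80,80,80,80,80,80],
)

```text
time_s: 10.3
eef_pos: [0.4705, -0.2629, 0.0474]
eef_rot: [-0.001, 0.8, 0.6, -0.0]
wrist_force: [-0.5, 0.2, 0.1]
opening: 0.801
grasp_force: 0.0
```

Call:
send_rows(
  dr=[
    [0,0,0],
    [0,0,0],
    [0,0,0],
    [0,0,0],
    [0,0,0],
    [0,0,0],
    [0,0,0],
    [0,0,0],
  ],
  xyz=[
    [0,0,0],
    [0,0,0],
    [0,0,0],
    [0,0,0],
    [0,0,0],
    [0,0,0],
    [0,0,0],
    [0,0,0],
  ],
  jaw=[80,60,40,25,15,15,15,15],
)

```text
time_s: 11.3
eef_pos: [0.4715, -0.2638, 0.049]
eef_rot: [0.001, 0.8, 0.6, 0.0]
wrist_force: [-0.3, -0.1, 5.4]
opening: 0.29
grasp_force: 59.8
```

Gripped at about 25 mm. Now lift, carry and turn to above the pocket.

Call:
send_rows(
  dr=[
    [0,0,0],
    [0,0,0],
    [0,0,0],
    [0,0,-0.4],
    [0,0,-0.8],
    [0,0,-1.2],
    [0,0,-1.4],
    [0,0,-1.4],
  ],
  xyz=[
    [0,0,-2],
    [0,0,-5],
    [1,0.3,-8],
    [5,1.5,-8],
    [10,3.2,-8],
    [15,5,-8],
    [19,6.2,-8],
    [21.4,7,-8],
  ],
  jaw=[15,15,15,15,15,15,15,15],
)

```text
time_s: 12.3
eef_pos: [0.5982, -0.0752, 0.1272]
eef_rot: [-0.001, 0.753, 0.658, -0.0]
wrist_force: [0.4, 0.1, -3.0]
opening: 0.296
grasp_force: 59.7
```

Call:
send_rows(
  dr=[
    [0,0,0],
    [0,0,0],
    [0,0,0],
    [0,0,0],
    [0,0,0],
    [0,0,0],
    [0,0,0],
    [0,0,0],
  ],
  xyz=[
    [0,0,0],
    [0,0,0],
    [0,0,0],
    [0,0,0],
    [0,0,0],
    [0,0,0],
    [0,0,0],
    [0,0,0],
  ],
  jaw=[15,15,15,15,15,15,15,15],
)

```text
time_s: 13.3
eef_pos: [0.5982, -0.0775, 0.1283]
eef_rot: [0.0, 0.754, 0.657, -0.0]
wrist_force: [-0.1, -0.3, -1.8]
opening: 0.294
grasp_force: 59.7
```

Run:
```python
from h import *
o=ctrl.get_obs();print(o['time_s'],o['eef_pos'],o['eef_rot'],o['wrist_force'],o['opening'],o['torque'])
Ro=R.from_quat(np.array(o['eef_rot'])[[1,2,3,0]]).as_matrix();print(Ro.round(3),np.degrees(np.arctan2(Ro[1,1],Ro[0,1])))
im=ctrl.camera('wrist')[:,:,::-1].copy();c=ctrl.calibration('wrist')
cv2.imwrite('pics/w5.png',cv2.resize(im,(800,600),interpolation=cv2.INTER_CUBIC))
```

```text
13.3 [ 0.59818772 -0.077508    0.12830799] [ 1.19624670e-05  7.53882634e-01  6.57009113e-01 -3.85756149e-07] [-0.08830017 -0.2844417  -1.82685855] 0.29370464437919996 [ 0.0467143  -0.01318122  0.00363408]
[[ 0.137  0.991  0.   ]
 [ 0.991 -0.137 -0.   ]
 [-0.     0.    -1.   ]] -7.855664662286851
```

View pics/w5.png

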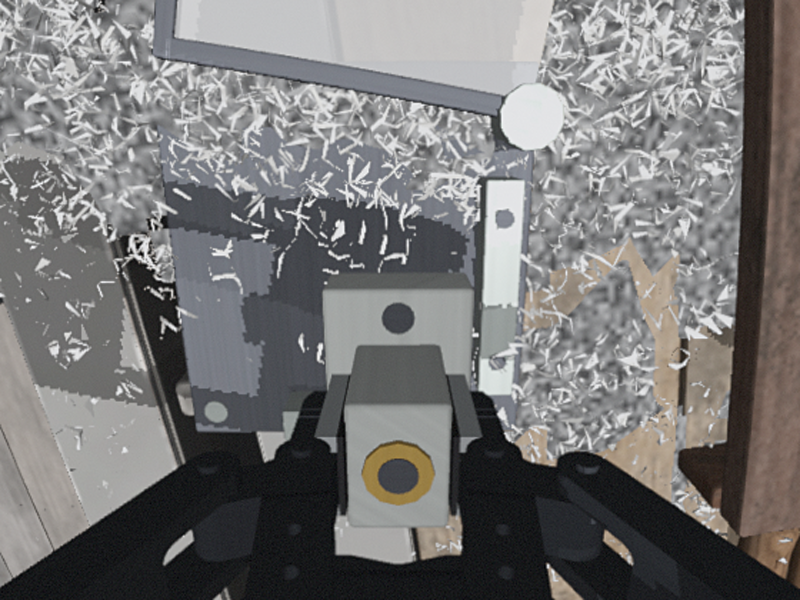

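The guard is fully open at the top of the picture, with its hinge cap at (532,117). The block is held square between the pads. The rear fence's face edge runs from about (486,181) to (479,393); I'll check the face angle.

Run:
```python
from h import *
c=ctrl.calibration('wrist');s=.7
f=lambda u,v,z:w(c,((u+.5)*s-.5,(v+.5)*s-.5),z)[:2]
ang=lambda d:np.degrees(np.arctan2(d[1],d[0]))
a,b=f(486,181,.032),f(479,393,.032);a2,b2=f(523,181,.032),f(515,393,.032)
print(a,b,ang(a-b),a2,b2,ang(a2-b2))
p,q=f(324,289,.0),f(472,289,.0)
z=.128-.049+.022;print('block foot end',f(324,289,z),f(472,289,z),ang(f(472,289,z)-f(324,289,z)))
jx=np.array([.9905,-.137]);print('rear plane along jx',a@jx,b@jx,'expect',np.array([.627,-.1287])@jx)
```

```text
[ 0.64127773 -0.02267602] [ 0.62959716 -0.11783618] 83.00215060524246 [ 0.65637617 -0.02466269] [ 0.64617603 -0.12021697] 83.90691857169244
block foot end [ 0.58027698 -0.04081356] [ 0.62376319 -0.0468279 ] -7.8743083739155475
rear plane along jx 0.6382922067909793 0.639759541328387 expect 0.6386754000000001
```

Call:
send_rows(
  dr=[
    [0,0,0],
    [0,0,0],
    [0,0,0],
    [0,0,0],
    [0,0,0],
    [0,0,0],
    [0,0,0],
    [0,0,0],
  ],
  xyz=[
    [0,0,2],
    [0,0,4],
    [0,0,5.5],
    [0,0,6.3],
    [0,0,6.5],
    [0,0,6.7],
    [0,0,6.8],
    [0,0,6.8],
  ],
  jaw=[15,15,15,15,15,15,15,15],
)

```text
time_s: 14.35
eef_pos: [0.5985, -0.0776, 0.0607]
eef_rot: [0.0, 0.754, 0.657, 0.0]
wrist_force: [-0.1, -0.6, -2.2]
opening: 0.295
grasp_force: 59.9
```

Call:
send_rows(
  dr=[
    [0,0,0],
    [0,0,0],
    [0,0,0],
    [0,0,0],
    [0,0,0],
    [0,0,0],
    [0,0,0],
    [0,0,0],
  ],
  xyz=[
    [0,0,0.05],
    [0,0,0.1],
    [0,0,0.15],
    [0,0,0.2],
    [0,0,0.25],
    [0,0,0.3],
    [0,0,0.3],
    [0,0,0.3],
  ],
  jaw=[15,15,15,15,15,15,15,15],
)

```text
time_s: 15.35
eef_pos: [0.5989, -0.0777, 0.059]
eef_rot: [0.001, 0.754, 0.657, 0.0]
wrist_force: [-4.1, 1.4, 9.8]
opening: 0.295
grasp_force: 61.5
```

Call:
send_rows(
  dr=[
    [0,0,0],
    [0,0,0],
    [0,0,0],
    [0,0,0],
    [0,0,0],
    [0,0,0],
    [0,0,0],
    [0,0,0],
  ],
  xyz=[
    [0,0.2,0],
    [0,0.4,0],
    [0,0.6,0],
    [0,0.8,0],
    [0,0.9,0],
    [0,1.0,0],
    [0,1.1,0],
    [0,1.1,0],
  ],
  jaw=[15,15,15,15,15,15,15,15],
)

```text
time_s: 16.35
eef_pos: [0.6099, -0.0794, 0.059]
eef_rot: [0.001, 0.754, 0.657, 0.0]
wrist_force: [-3.4, -0.1, 9.0]
opening: 0.295
grasp_force: 61.2
```

Moving freely. Continue in small steps.

Call:
send_rows(
  dr=[
    [0,0,0],
    [0,0,0],
    [0,0,0],
    [0,0,0],
    [0,0,0],
    [0,0,0],
    [0,0,0],
    [0,0,0],
  ],
  xyz=[
    [0,0.05,0],
    [0,0.1,0],
    [0,0.15,0],
    [0,0.2,0],
    [0,0.25,0],
    [0,0.3,0],
    [0,0.3,0],
    [0,0.3,0],
  ],
  jaw=[15,15,15,15,15,15,15,15],
)

```text
time_s: 17.35
eef_pos: [0.6118, -0.0796, 0.059]
eef_rot: [-0.0, 0.754, 0.657, -0.0]
wrist_force: [-7.5, 0.3, 12.3]
opening: 0.296
grasp_force: 61.9
```

Run:
```python
from h import *
o=ctrl.get_obs();print(o['eef_pos'],o['eef_rot'],tool(o,o['wrist_force'])/100,o['torque'])
```

```text
[ 0.61184434 -0.07964144  0.05898342] [-1.08026943e-04  7.53739639e-01  6.57172987e-01 -4.58655954e-04] [ -0.75098693  -7.49725196 -12.26618255] [0.21665228 1.43874388 0.06803504]
```

Touching the rear fence. Now slide to the side fence.

Call:
send_rows(
  dr=[
    [0,0,0],
    [0,0,0],
    [0,0,0],
    [0,0,0],
    [0,0,0],
    [0,0,0],
    [0,0,0],
    [0,0,0],
  ],
  xyz=[
    [-0.2,0,0],
    [-0.4,0,0],
    [-0.6,0,0],
    [-0.7,0,0],
    [-0.8,0,0],
    [-0.9,0,0],
    [-1.0,0,0],
    [-1.0,0,0],
  ],
  jaw=[15,15,15,15,15,15,15,15],
)

```text
time_s: 18.35
eef_pos: [0.6108, -0.0881, 0.059]
eef_rot: [-0.001, 0.754, 0.657, 0.0]
wrist_force: [-5.9, 6.4, 12.4]
opening: 0.294
grasp_force: 61.9
```

Call:
send_rows(
  dr=[
    [0,0,0],
    [0,0,0],
    [0,0,0],
    [0,0,0],
    [0,0,0],
    [0,0,0],
    [0,0,0],
    [0,0,0],
  ],
  xyz=[
    [-0.05,0,0],
    [-0.1,0,0],
    [-0.15,0,0],
    [-0.2,0,0],
    [-0.25,0,0],
    [-0.3,0,0],
    [-0.3,0,0],
    [-0.3,0,0],
  ],
  jaw=[15,15,15,15,15,15,15,15],
)

```text
time_s: 19.35
eef_pos: [0.6106, -0.0887, 0.059]
eef_rot: [-0.002, 0.753, 0.657, 0.002]
wrist_force: [-4.1, 15.5, 13.5]
opening: 0.299
grasp_force: 62.1
```

Run:
```python
from h import *
o=ctrl.get_obs();print(o['eef_pos'],o['eef_rot'],tool(o,o['wrist_force'])/100,o['torque'])
```

```text
[ 0.61064804 -0.08872735  0.05904086] [-0.00162392  0.75349105  0.65745425  0.00158471] [ 14.84023816  -6.13222357 -13.39894835] [2.23224251 0.85394327 0.14572476]
```

Call:
send_rows(
  dr=[
    [0,0,0],
    [0,0,0],
    [0,0,0],
    [0,0,0],
    [0,0,0],
    [0,0,0],
    [0,0,0],
    [0,0,0],
  ],
  xyz=[
    [0.05,0.05,0],
    [0.1,0.1,0],
    [0.1,0.15,0],
    [0.1,0.2,0],
    [0.1,0.2,0],
    [0.1,0.2,0],
    [0.1,0.2,0],
    [0.1,0.2,0],
  ],
  jaw=[15,15,15,15,15,15,15,15],
)

```text
time_s: 20.35
eef_pos: [0.6108, -0.0887, 0.059]
eef_rot: [-0.003, 0.753, 0.658, -0.0]
wrist_force: [-12.9, 12.9, 21.0]
opening: 0.296
grasp_force: 63.0
```

```bash
cat > s.py <<'E'
from h import *
o=ctrl.get_obs();Ro=R.from_quat(np.array(o['eef_rot'])[[1,2,3,0]]).as_matrix()
print(o['time_s'],o['eef_pos'],'yaw',np.degrees(np.arctan2(Ro[1,1],Ro[0,1])),'tilt',np.degrees(Ro[2,:2]),'F',tool(o,o['wrist_force'])/100,'Tz',o['torque'],o['opening'])
E
python3 s.py
```

```text
20.35 [ 0.61081197 -0.08866159  0.05901589] yaw -7.775015750909478 tilt [ 0.18983445 -0.27188594] F [ 11.05745025 -14.64608204 -20.92426259] Tz [1.70490521 2.06435162 0.18217175] 0.2964863959994439
```

Call:
send_rows(
  dr=[
    [0,0,-0.05],
    [0,0,-0.1],
    [0,0,-0.15],
    [0,0,-0.2],
    [0,0,-0.2],
    [0,0,-0.2],
    [0,0,-0.2],
    [0,0,-0.2],
  ],
  xyz=[
    [0,0,0],
    [0,-0.05,0],
    [0,-0.1,0],
    [0,-0.1,0],
    [0,-0.1,0],
    [0,-0.1,0],
    [0,-0.1,0],
    [0,-0.1,0],
  ],
  jaw=[15,15,15,15,15,15,15,15],
)

```text
time_s: 21.35
eef_pos: [0.6105, -0.0885, 0.059]
eef_rot: [-0.003, 0.747, 0.664, 0.001]
wrist_force: [-9.4, 12.2, 17.9]
opening: 0.293
grasp_force: 62.7
```

```bash
python3 s.py
```

```text
21.35 [ 0.61054863 -0.08851257  0.05902957] yaw -6.713729873311332 tilt [ 0.24105697 -0.17022138] F [ 11.08419176 -10.77179323 -17.82648592] Tz [ 1.79062674  1.71309116 -0.76722403] 0.2933851873779604
```

Call:
send_rows(
  dr=[
    [0,0,0.1],
    [0,0,0.2],
    [0,0,0.3],
    [0,0,0.4],
    [0,0,0.4],
    [0,0,0.4],
    [0,0,0.4],
    [0,0,0.4],
  ],
  xyz=[
    [0,0,0],
    [0,0,0],
    [0,0,0],
    [0,0,0],
    [0,0,0],
    [0,0,0],
    [0,0,0],
    [0,0,0],
  ],
  jaw=[15,15,15,15,15,15,15,15],
)

```text
time_s: 22.35
eef_pos: [0.6105, -0.0885, 0.059]
eef_rot: [-0.002, 0.76, 0.65, 0.0]
wrist_force: [-10.3, 12.9, 17.4]
opening: 0.294
grasp_force: 63.1
```

```bash
python3 s.py
```

```text
22.35 [ 0.61049226 -0.08848646  0.05900229] yaw -8.876543299942162 tilt [ 0.16493715 -0.18843787] F [ 11.18735925 -12.2463096  -17.36073311] Tz [1.81277746 1.56393576 0.87844967] 0.2937475881404024
```

Call:
send_rows(
  dr=[
    [0,0,-0.1],
    [0,0,-0.2],
    [0,0,-0.22],
    [0,0,-0.22],
    [0,0,-0.22],
    [0,0,-0.22],
    [0,0,-0.22],
    [0,0,-0.22],
  ],
  xyz=[
    [0,0,0],
    [0,0,-0.05],
    [0,0,-0.1],
    [0,0,-0.1],
    [0,0,-0.1],
    [0,0,-0.1],
    [0,0,-0.1],
    [0,0,-0.1],
  ],
  jaw=[15,15,15,15,15,15,15,15],
)

```text
time_s: 23.35
eef_pos: [0.6107, -0.0887, 0.0591]
eef_rot: [-0.002, 0.753, 0.658, 0.001]
wrist_force: [-6.0, 11.2, 10.3]
opening: 0.298
grasp_force: 61.4
```

```bash
python3 s.py
python3 - <<'E'
from h import *
im=ctrl.camera('wrist')[:,:,::-1].copy()
cv2.imwrite('pics/w6.png',cv2.resize(im,(800,600),interpolation=cv2.INTER_CUBIC))
E
```

```text
23.35 [ 0.61068827 -0.08870843  0.05906883] yaw -7.713563300954992 tilt [ 0.20724235 -0.14376019] F [ 10.29063782  -7.42203981 -10.29001456] Tz [ 1.66077077  1.00702383 -0.10697965] 0.29766291442797344
```

View pics/w6.png

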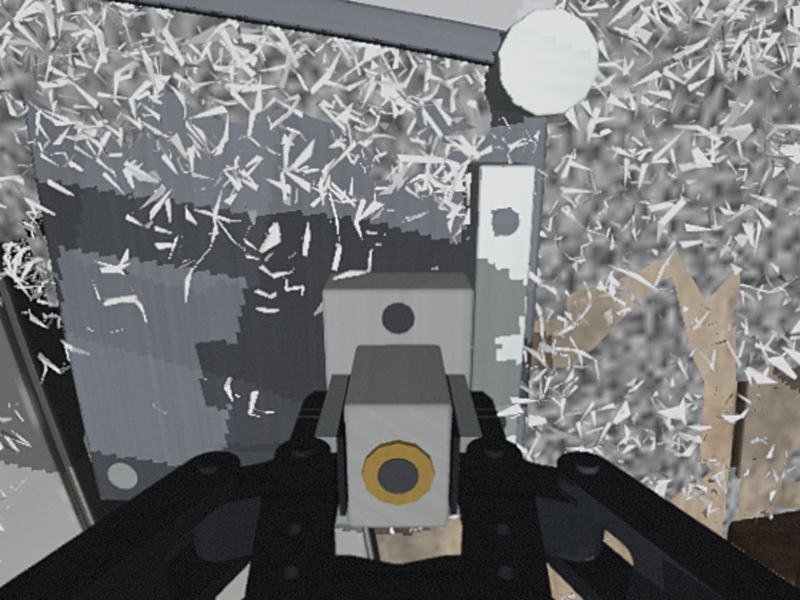

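The block's foot sits flush along the rear fence's face (edge at x≈473), and the guard stays open. I'll add a little more push to the rear, then hand in.

Call:
send_rows(
  dr=[
    [0,0,0],
    [0,0,0],
    [0,0,0],
    [0,0,0],
    [0,0,0],
    [0,0,0],
    [0,0,0],
    [0,0,0],
  ],
  xyz=[
    [0,0.05,0],
    [0,0.1,0],
    [0,0.1,0],
    [0,0.1,0],
    [0,0.1,0],
    [0,0.1,0],
    [0,0.1,0],
    [0,0.1,0],
  ],
  jaw=[15,15,15,15,15,15,15,15],
)

```text
time_s: 24.4
eef_pos: [0.6108, -0.0887, 0.0591]
eef_rot: [-0.003, 0.753, 0.658, -0.0]
wrist_force: [-9.0, 11.0, 14.3]
opening: 0.297
grasp_force: 62.0
```

```bash
python3 s.py
```

```text
24.4 [ 0.61078874 -0.08868798  0.05906097] yaw -7.695990666758463 tilt [ 0.20709794 -0.26945378] F [  9.7217993  -10.50243852 -14.22380617] Tz [ 1.67413676  1.61476024 -0.05735126] 0.2972787543167634
```

Pressing about 10 N each way, with negligible yaw moment.

```bash
python3 -c "from bench import ctrl; print(ctrl.hand_in())"
```

```text
the job is handed in; nothing more can be done
None
```

I swung the guard open to its stop and handed in at 24.4 s with the aluminium block still gripped and pressed into the corner, about 10 N against each fence and 14 N onto the bed; the hand-in gave no verdict, and I kept clear of the former.

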